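# Shut the guard and hold a specimen in the trigger clamp

### The job

Slide the clear guard fully shut in front of the specimen by its orange knob, then squeeze and release the clamp's red trigger against its black grip, stroke after stroke, until the spring pad has pushed the black specimen block back against the anvil. Finish while still holding the trigger squeezed, with the pad's spring stem pushed about half-way into the jaw (the jaw's face at the green band), and never let the red band go into the jaw or the specimen may crush. Do not pull the trigger before the guard is shut, do not touch the jaw or the specimen, and leave the loose things around alone.

Things in the scene. Friction and masses are not known exactly. Their poses are not given: they have to be found in the camera images.
- clamp: Bench trigger clamp fixed to the table: grey base 170 x 285 mm, 6 mm thick; origin on the table, under its middle. Its y axis is the clamping direction, from the upright grip and trigger (-y end) to the anvil (+y end); its -x side is the front, where the guard runs. White cheek plates (32 mm wide, y -132 to -36 mm, top z 72 mm) carry grip and trigger; no other part near them is higher.
- grip_point (a point): Middle of the fixed black grip with a blue cap, at clamp x 0, y -106 mm, z 130 mm. An upright bar 24 mm wide in clamp x, 12 mm thick in clamp y, top at z 146 mm.
- trigger_point (a point): Middle of the red trigger blade (22 mm wide, 8 mm thick), 60 mm from its pivot; tip 11 mm beyond. Pivot: 31 mm to +y of the grip's middle, z 70 mm. Free, this point is 42 mm to +y of grip_point; squeezed fully, 20 mm. Over the outsides grip and blade span 52 mm free (55 at the tip), 30 mm squeezed. Fingers can come down from above outside both and close along the clamp's y.
- trigger (a joint): Trigger angle in rad: 0 free (a light spring returns it), 0.38 squeezed fully against its stop. Pulling it takes about 2 to 5 N at trigger_point, up to about 12 N with the pad's spring pressed.
- blade: The red trigger blade (see trigger_point); origin on its pivot.
- guard (a joint): Travel of the clear guard in m along the clamp's y: 0 fully open (parked in front of the grip), 0.105 fully shut (against its stop, in front of the specimen). Friction about 1.5 N.
- guard_knob (a point): Centre of the guard's orange knob: an upright cylinder 22 mm in diameter and 34 mm tall (z = 84 to 118 mm) on the guard's 10 mm thick top rail (top at z = 84 mm). It moves with the guard along the clamp's y, in a line 75 mm in front (-x) of the clamp's middle, from clamp y = -40 mm (open) to +65 mm (shut).
- jaw: The blue jaw plate on the end of the ram, 30 mm wide and 34 mm tall, 12 mm thick; moves with the ram and carries the spring pad. Origin is not on the jaw: take pad_face.
- pad (a joint): How far the spring pad is pressed into the jaw (m): 0 out, 0.014 at its end; spring 1.2 N per mm. Outwards from the jaw's face its stem shows 4.5 mm bare steel, a 5 mm green band, 1.5 mm bare steel and a 3 mm red band, then the round black pad. 0.0045 to 0.0095 puts the jaw's face in the green band; beyond 0.011 the red band goes in.
- pad_face (a point): Centre of the front (+y) face of the round black pad, 26 mm in diameter, at z = 29 mm.
- specimen: The specimen: a loose black resin block with a bright metal face on top, 36 mm (clamp x) by 40 mm (clamp y) by 32 mm tall, 80 to 160 g, lying on the clamp's steel bed (top at z = 12 mm) between two low rails; origin at the centre of its underside. It stands 1 to 16 mm short of the anvil at first.
- anvil_face (a point): Centre of the anvil's clamping face, looking to -y, at z = 29 mm; it is set at a different place each time and does not give way. When clamped, the specimen's origin is 20 mm to -y of it.
- puck_a: Loose black round specimen mount, 30 mm across, 20 mm tall, standing on the clamp's base plate behind the bed; leave alone.
- puck_b: Loose green round specimen mount, 30 mm across, 20 mm tall, standing on the clamp's base plate; leave alone.
- bottle: Loose amber bottle, 52 mm across, 120 mm tall, to the left of the clamp; leave alone.
- jar: Loose jar with blue cap, 56 mm across, 60 mm tall, to the right of the clamp; leave alone.
- ram (a joint): Travel (m) of the toothed bar that carries the jaw, growing towards the anvil. Each full squeeze moves it on about 10 mm (the first 8 to 13); the first few mm of squeeze may be idle. Released, 4 N of friction keeps it in place, but cannot hold a pressed pad spring: let go, and the ram springs back until the pad is in by only 0 to 3.3 mm.

How it is judged:
By the outcome, as a careful person would: the job done as asked, in the order asked, and still so for the second after the job is handed in, while the arm keeps its last pose, push and grip.
It also fails if it takes over 72 s, if anything falls off the work surface, if the arm or the gripper's body presses on something with over 40 N, if the wrist force passes 120 N, or if a joint passes its speed limit or range.

### The arm

A 7-joint arm with a two-finger parallel gripper is mounted at the origin on the work surface. World frame = base frame: x ahead of the robot, y to its left, z up, the work surface at z = 0. Lengths are in m, angles in rad, forces in N, time in s.
With the tool pointing down it reaches from about 0.4 to 0.875 m from the base axis. Payload 4.4 kg.
Tool frame: the origin (TCP) lies midway between the tips of the shut fingers; the grasp point (between the pads) lies manip.grip_depth behind it (manip.grip_depth is the distance from the TCP to the grasp point, in m); z points along the fingers, y is the direction in which the jaws open and shut (so a half turn about z gives the same grasp; the last joint's range is limited). The gripper opens to 85 mm and grips with 20 to 120 N. Pads are 22 mm wide; open, the fingers measure 114 mm over their backs; the gripper's body (76 mm by 85 mm) begins 54 mm behind the grasp point. The pads swing forward as they close: fully open they stand 13 mm farther back than shut.
Start: joints at [-1.305, 0.628, 0.038, 1.517, -0.027, 0.996, -0.02], TCP at [0.212, 0.615, 0.209] pointing down, gripper open.
Joint ranges: [-3.06, 3.06], [-0.37, 2.12], [-1.25, 1.32], [0.18, 2.47], [-1.1, 4.24], [0.23, 1.98], [-2.94, 2.94]. Speed limits (rad/s): [2.57, 2.57, 3.14, 3.14, 3.14, 3.14, 3.14].

### API

Orientations are given as [roll, pitch, yaw] about the fixed x, y, z axes, in that order (R = Rz(yaw) Ry(pitch) Rx(roll)).
In Python, from workcell import manip, optics, order, nets, status gives the robot as it stands. Calls block until the motion is done:
- manip.move_ptp(position, orientation): joint-space move of the TCP to a pose.
- manip.line_to(position, rotation=None, speed=0.15): straight line of the TCP; rotation=None keeps the orientation; speed is the mean speed in m/s.
- manip.movej(angles): joint-space move.
- manip.move_gripper(opening): finger opening in m; the grip force is fixed at half the most; returns when the fingers have stopped.
- manip.wait(seconds).
- manip.solve_ik(position, orientation): joint angles nearest the present ones, or None.
- optics.camera(name): name is "scene" or "side" or "wrist"; returns the picture (400x640x3 uint8, red, green, blue); there is no depth.
- optics.camera_params(name): a dict with "fovy" (degrees; the focal length in pixels is half the picture's height over the tangent of half this angle, whatever the lens; pixels are square), "cx", "cy" (the principal point, pixels), "T" (4x4, takes a point from camera to world coordinates). Camera axes: x right, y down, z forward; pixel columns grow to the right and rows downward; lengths in m; the calibration is good to about 2 mm. A picture is of the moment at which its call begins: read the wrist's pose just before it. camera_params takes no time and is no camera call; for the wrist camera it gives the pose at the moment of the call.
A pose or a line that the arm cannot do raises manip.IKError and nothing moves.
- order.sign_off(): hands the job in, once; it reports no verdict.
Trained networks look in the newest picture that a camera, given by its name, has taken for a name from the list of things; names that differ only in an ending like _2 or _b are one class to them, and where a whole thing is asked for, a point or a joint stands for the part that bears it (a point fixed in the world has none). Each returns a list of dicts, best first, with "score" (0 to 1); they miss things now and then, are a little off and sometimes report something else, mostly with a low value. They report only what shows in the picture. A call takes as long as a camera call.
- nets.look_for(camera, name): "position" ([x, y, z] in m, in world coordinates, good to about 4 mm: the middle of the surface that is visible of it).
- nets.spot_point(camera, name): "position" ([x, y, z] in m, in world coordinates, good to about 4 mm: a listed point, or the origin of a listed thing).
Readings, each from a call of its own:
- status.current_clock(): time.
- status.current_q(): joint angles.
- status.current_qd(): joint speeds.
- status.current_effort(): joint torques, N m.
- status.current_ee_pos(): TCP position.
- status.current_tool_rot(): TCP orientation.
- status.current_wrist_force(): force on the tool from outside, world axes, zero at the start.
- status.current_moment(): the same for the moment, N m.
- status.current_opening(): finger opening in m.
Only numpy, scipy, OpenCV 4.12 (cv2) and the standard library are available. Lean on these libraries where they do the work, as an engineer would, in place of code of your own. Each camera call takes 0.05 s, during which the arm holds its last target.

## Working session

There is one attempt and no reset: what is moved stays moved. The work goes in short steps, each a Python script; the robot and the scene stay as the last script left them, time stands still between calls to the robot, and variables do not carry over. Pictures are saved under pics/ and viewed, and the job is handed in when it is done.

```bash
ls; mkdir -p pics; python3 - <<'E'
from workcell import manip, optics, order, nets, status
import cv2,numpy as np
for c in ("scene","side","wrist"):
    im=optics.camera(c); cv2.imwrite(f"pics/a_{c}.png",im[:,:,::-1])
    p=optics.camera_params(c); print(c,p['fovy'],p['cx'],p['cy'],np.round(p['T'],3).tolist())
for c in ("scene","side"):
  for n in ("clamp","grip_point","trigger_point","guard_knob","pad_face","anvil_face","specimen","bottle","jar"):
    r=nets.spot_point(c,n); print(c,n,[(np.round(d['position'],4).tolist(),round(d['score'],2)) for d in r[:2]])
print(status.current_clock(),manip.grip_depth,status.current_tool_rot(),status.current_ee_pos(),status.current_opening())
E
```

```text
pics
scene 55.90683531455205 320.4886944599192 196.31560121603894 [[-0.598, 0.676, -0.431, 0.961], [0.801, 0.494, -0.337, 0.313], [-0.015, -0.547, -0.837, 0.868], [0.0, 0.0, 0.0, 1.0]]
side 46.05204645415536 318.41409304768985 190.4379405691292 [[-0.968, -0.147, 0.203, 0.355], [-0.25, 0.636, -0.73, 0.804], [-0.022, -0.757, -0.653, 0.783], [0.0, 0.0, 0.0, 1.0]]
wrist 62.02890931713726 318.2087217993773 195.182656738868 [[0.325, 0.901, 0.289, 0.138], [0.946, -0.309, -0.101, 0.64], [-0.002, 0.306, -0.952, 0.372], [0.0, 0.0, 0.0, 1.0]]
scene clamp [([0.5561, 0.0397, -0.0039], 0.77)]
scene grip_point [([0.5555, -0.0688, 0.1249], 0.77)]
scene trigger_point [([0.5546, -0.0258, 0.1285], 0.66), ([0.555, -0.0348, 0.0684], 0.42)]
scene guard_knob [([0.4771, 0.0126, 0.1011], 0.76)]
scene pad_face [([0.5583, 0.0769, 0.0301], 0.48)]
scene anvil_face [([0.5597, 0.1447, 0.0307], 0.74)]
scene specimen [([0.5593, 0.1123, 0.0084], 0.82)]
scene bottle [([0.6631, 0.3974, -0.0022], 0.94), ([0.5579, 0.1449, 0.0277], 0.38)]
scene jar [([0.6816, -0.3448, 0.0028], 0.64), ([0.6598, 0.3916, 0.0004], 0.43)]
side clamp [([0.5515, 0.1138, 0.012], 0.63), ([0.5555, 0.0351, 0.0019], 0.56)]
side grip_point [([0.5532, -0.0672, 0.135], 0.67)]
side trigger_point [([0.5525, -0.0261, 0.1293], 0.67)]
side guard_knob [([0.4817, 0.013, 0.1026], 0.92), ([0.5562, -0.0675, 0.1305], 0.24)]
side pad_face [([0.5565, 0.0719, 0.0334], 0.61)]
side anvil_face [([0.5561, 0.1438, 0.0298], 0.77)]
side specimen [([0.5533, 0.1117, 0.0165], 0.66)]
side bottle [([0.6635, 0.392, -0.0051], 0.56)]
side jar [([0.5554, -0.068, 0.1329], 0.65), ([0.6834, -0.3422, -0.0035], 0.57)]
1.05 0.0187 [ 3.14158264e+00 -6.02970556e-05  2.80976301e+00] [0.21168103 0.61457425 0.20932808] 0.08520235127505235
```

View pics/a_scene.png

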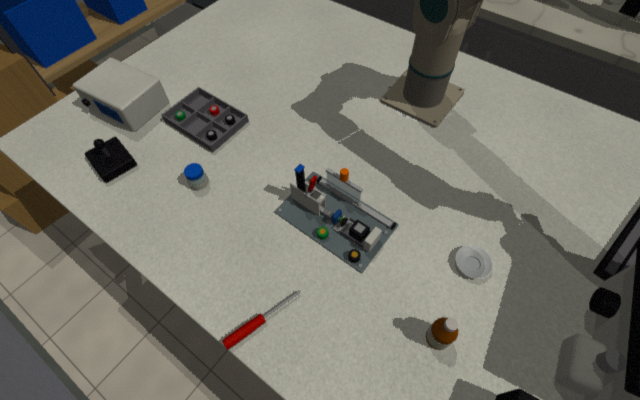

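View pics/a_side.png

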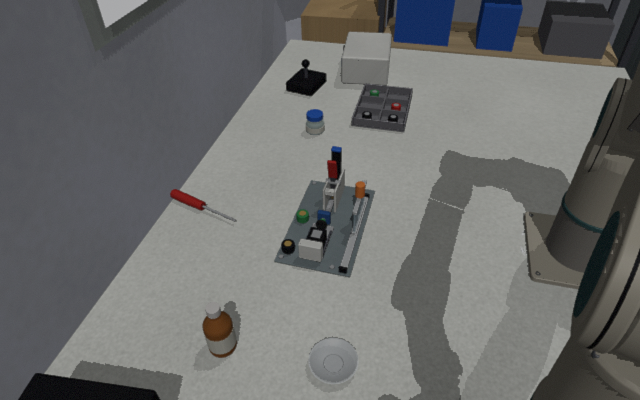

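```bash
cat > h.py <<'E'
from workcell import manip, optics, order, nets, status
import cv2,numpy as np
def snap(c,name,crop=None,k=1):
    p=optics.camera_params(c); im=optics.camera(c)
    np.savez(f"pics/{name}.npz",im=im,T=p['T'],f=200/np.tan(np.radians(p['fovy']/2)),cx=p['cx'],cy=p['cy'])
    o=im
    if crop: o=im[crop[1]:crop[3],crop[0]:crop[2]]
    o=cv2.resize(o,None,fx=k,fy=k,interpolation=cv2.INTER_CUBIC)
    cv2.imwrite(f"pics/{name}.png",o[:,:,::-1]); return im
def px(name,u,v,z):
    d=np.load(f"pics/{name}.npz"); r=d['T'][:3,:3]@np.array([(u-d['cx'])/d['f'],(v-d['cy'])/d['f'],1]); o=d['T'][:3,3]
    return o+r*(z-o[2])/r[2]
def pix(name,P):
    d=np.load(f"pics/{name}.npz"); q=d['T'][:3,:3].T@(np.array(P)-d['T'][:3,3]); return d['f']*q[0]/q[2]+d['cx'],d['f']*q[1]/q[2]+d['cy']
E
python3 - <<'E'
from h import *
for yaw in (np.pi,0,-np.pi):
  for P in ((.56,.08,.17),(.556,-.05,.111),(.479,.013,.085)):
    q=manip.solve_ik(P,[np.pi,0,yaw]); print(yaw,P,None if q is None else np.round(q,2))
manip.move_ptp([.55,.04,.2],[np.pi,0,np.pi])
snap("wrist","b_wrist")
print(status.current_clock(),status.current_ee_pos())
for n in ("grip_point","trigger_point","guard_knob","pad_face","anvil_face","specimen","puck_a"):
    r=nets.spot_point("wrist",n); print(n,[(np.round(d['position'],4).tolist(),round(d['score'],2)) for d in r[:2]])
E
```

```text
3.141592653589793 (0.56, 0.08, 0.17) [-0.2   0.55  0.01  1.8  -0.01  0.79  1.39]
3.141592653589793 (0.556, -0.05, 0.111) [ 0.07  0.63 -0.04  1.87  0.04  0.64  1.57]
3.141592653589793 (0.479, 0.013, 0.085) [-0.04  0.59 -0.07  2.1   0.09  0.46  1.4 ]
0 (0.56, 0.08, 0.17) [-0.65  0.67  0.75  1.81 -0.58  0.89 -1.2 ]
0 (0.556, -0.05, 0.111) [-0.4   0.74  0.71  1.88 -0.68  0.78 -0.88]
0 (0.479, 0.013, 0.085) [-0.49  0.68  0.61  2.11 -0.72  0.57 -0.92]
-3.141592653589793 (0.56, 0.08, 0.17) [-0.2   0.55  0.01  1.8  -0.01  0.79  1.39]
-3.141592653589793 (0.556, -0.05, 0.111) [ 0.07  0.63 -0.04  1.87  0.04  0.64  1.57]
-3.141592653589793 (0.479, 0.013, 0.085) [-0.04  0.59 -0.07  2.1   0.09  0.46  1.4 ]
3.475 [0.5500384  0.04120276 0.19998596]
grip_point [([0.5489, -0.0678, 0.1289], 0.94)]
trigger_point [([0.5499, -0.0269, 0.1275], 0.71), ([0.6789, -0.3455, 0.0028], 0.35)]
guard_knob [([0.4786, 0.0149, 0.1011], 0.63), ([0.6638, 0.3993, -0.0018], 0.16)]
pad_face []
anvil_face [([0.5597, 0.1478, 0.0284], 0.93)]
specimen [([0.5516, 0.1135, 0.0114], 0.97)]
puck_a [([0.6113, 0.0393, 0.0077], 0.79), ([0.6124, 0.1432, 0.0034], 0.58)]
```

View pics/b_wrist.png

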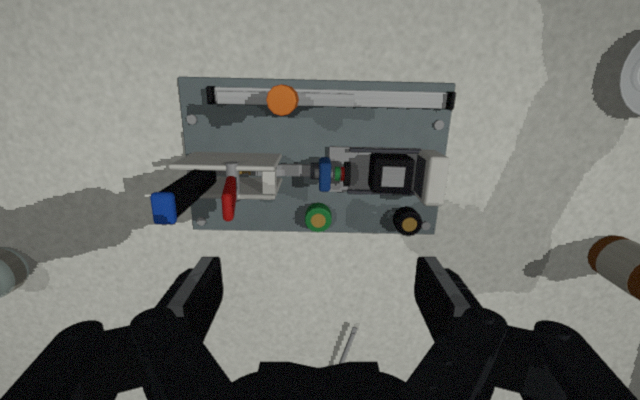

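```bash
python3 - <<'E'
import cv2,numpy as np
im=np.load('pics/b_wrist.npz')['im']
o=cv2.resize(im[140:215,280:460],None,fx=4.4,fy=4.4,interpolation=cv2.INTER_CUBIC)
o2=cv2.resize(im[60:240,160:470],None,fx=2.5,fy=2.5,interpolation=cv2.INTER_CUBIC)[:,:,::-1]
cv2.imwrite('pics/b1.png',o[:,:,::-1]);cv2.imwrite('pics/b2.png',o2)
E
python3 - <<'E'
import sys; sys.path.insert(0,'.')
from h import *
for u,v,z in ((179,77,.006),(455,83,.006),(436,234,.006),(193,233,.006),(282,99,.118),(164,209,.146)): print((u,v),np.round(px('b_wrist',u,v,z),4))
E
```

```text
(179, 77) [ 0.4612 -0.1     0.006 ]
(455, 83) [0.4664 0.1802 0.006 ]
(436, 234) [0.6341 0.1794 0.006 ]
(193, 233) [ 0.6334 -0.1053  0.006 ]
(282, 99) [0.4791 0.0152 0.118 ]
(164, 209) [ 0.552  -0.0662  0.146 ]
```

View pics/b1.png

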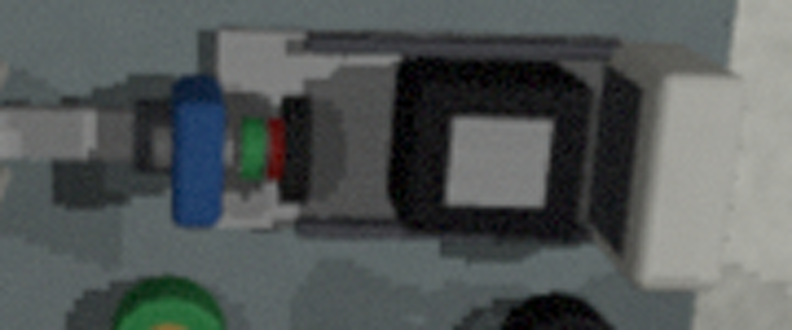

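View pics/b2.png

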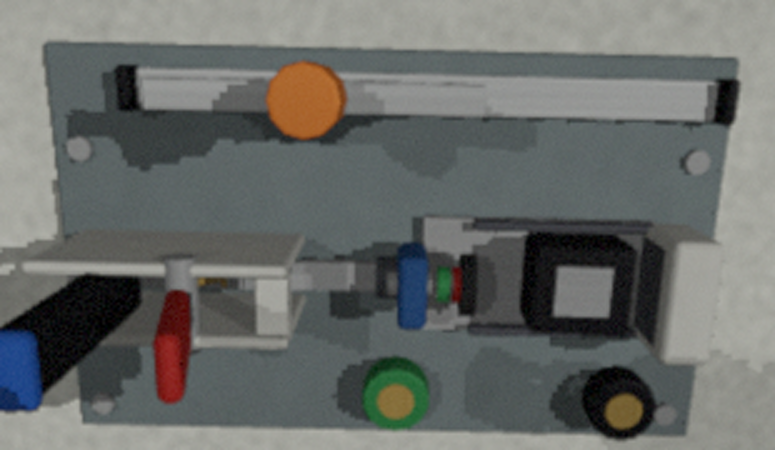

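```bash
python3 - <<'E'
from h import *
R=[np.pi,0,np.pi-0.01]
manip.move_ptp([.4785,.0145,.16],R)
manip.line_to([.4785,.0145,.093],R,speed=0.08)
f0=status.current_wrist_force(); print(f0)
manip.move_gripper(0.015); print(status.current_opening(),status.current_wrist_force(),status.current_ee_pos())
y=.0145
snap("wrist","c1")
manip.line_to([.4793,.093,.093],R,speed=0.06)
f=status.current_wrist_force(); print(f,status.current_ee_pos()); fb=np.array(f)
y=.093
while y<.116:
    y+=.0015
    manip.line_to([.4793+(y-.093)*.01,y,.093],R,speed=0.03)
    f=np.array(status.current_wrist_force()); print(round(y,4),np.round(f-fb,1),np.round(status.current_ee_pos(),4))
    if abs(f[1]-fb[1])>9: break
snap("wrist","c2"); snap("side","c2s",(220,120,420,290),3)
print(status.current_clock(),status.current_opening())
E
```

```text
[0.41200825 0.27636167 0.91605639]
0.01689291570444654 [-0.53977927  0.42658676  5.23871773] [0.47861029 0.01448209 0.09348289]
[-0.41358302  0.06251587  5.83979038] [0.48020044 0.09360721 0.09348079]
0.0945 [ 1.1 -0.5 -1. ] [0.4802 0.0949 0.0935]
0.096 [ 2.2  0.  -0.5] [0.4803 0.0962 0.0935]
0.0975 [ 1.5 -0.2 -0.1] [0.4803 0.0977 0.0935]
0.099 [ 1.2 -1.6 -1.6] [0.4803 0.0992 0.0935]
0.1005 [ 1.5 -1.  -0.5] [0.4804 0.1007 0.0935]
0.102 [ 1.6 -0.5 -1. ] [0.4804 0.1023 0.0935]
0.1035 [ 0.9 -0.9  0.4] [0.4804 0.1037 0.0935]
0.105 [ 1.2 -3.9 -0.6] [0.4804 0.1038 0.0935]
0.1065 [ 1.3 -7.3  0.1] [0.4804 0.1039 0.0935]
0.108 [  1.6 -10.2   0.8] [0.4804 0.1039 0.0935]
10.0167 0.01652127465834521
```

View pics/c2s.png

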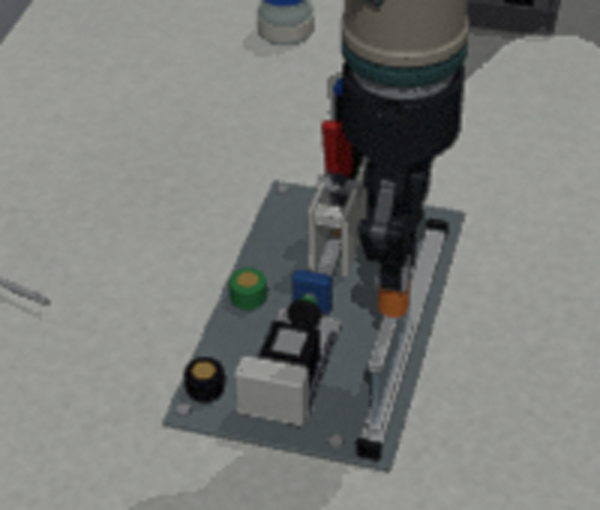

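View pics/c2.png

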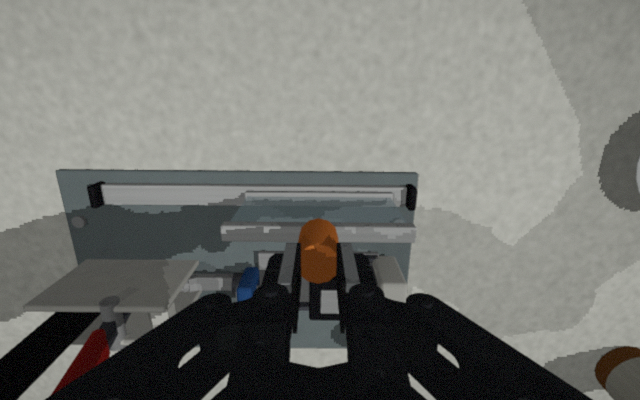

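```bash
python3 - <<'E'
from h import *
R=[np.pi,0,np.pi-0.01]
manip.line_to([.4795,.1050,.093],R,speed=0.03)
manip.move_gripper(0.07)
print(status.current_wrist_force())
manip.line_to([.4795,.1042,.16],R,speed=0.15)
manip.move_gripper(0.085)
manip.move_ptp([.553,-.049,.20],R)
snap("wrist","d1")
print(status.current_clock(),status.current_opening())
for n in ("grip_point","trigger_point","guard_knob"):
    r=nets.spot_point("wrist",n); print(n,[(np.round(d['position'],4).tolist(),round(d['score'],2)) for d in r[:2]])
E
```

```text
[-0.14793077 -1.22215975 -0.32267648]
12.5083 0.08470153616060509
grip_point [([0.5501, -0.0682, 0.1305], 0.57)]
trigger_point [([0.5529, -0.0248, 0.1283], 0.7)]
guard_knob [([0.4827, 0.1029, 0.1047], 0.91)]
```

View pics/d1.png

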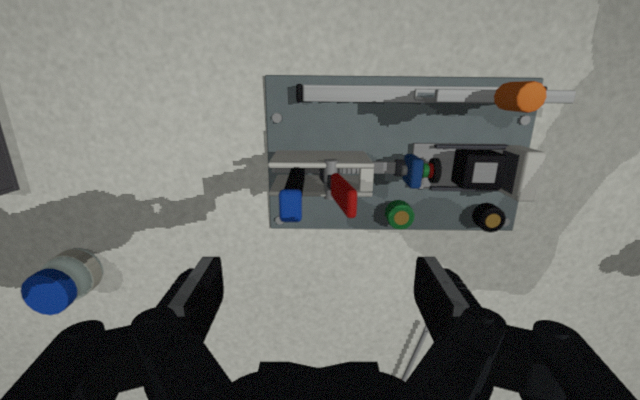

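```bash
python3 - <<'E'
from h import *
R=[np.pi,0,np.pi-0.01]
manip.line_to([.553,-.049,.106],R,speed=0.1)
print(status.current_wrist_force())
manip.line_to([.553,-.057,.106],R,speed=0.1)
print(status.current_wrist_force(),status.current_clock())
snap("wrist","e0")
snap("side","e0s",(240,130,380,280),4)
E
python3 - <<'E'
import cv2,numpy as np
im=np.load('pics/e0.npz')['im'];cv2.imwrite('pics/e0z.png',cv2.resize(im[:,230:],None,fx=1.9,fy=1.5)[:600,:800,::-1])
E
```

```text
[-0.68832843  0.44014126 -0.45494118]
[-0.01936867 -0.07420412  0.24501459] 14.0
```

View pics/e0.png

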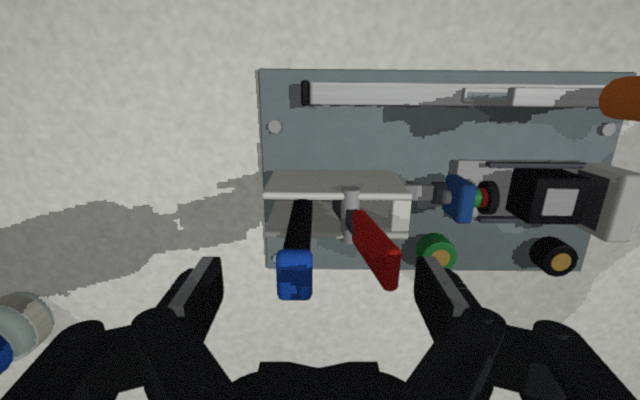

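View pics/e0s.png

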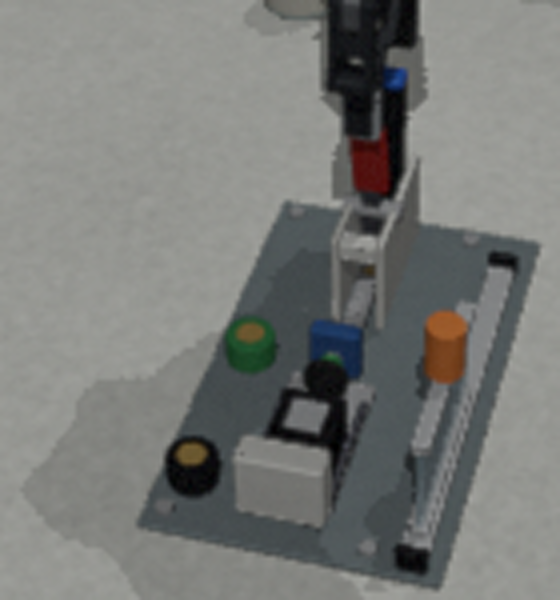

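```bash
python3 - <<'E'
from h import *
manip.move_gripper(0.030); print(status.current_opening(),status.current_wrist_force(),status.current_ee_pos())
snap("wrist","f1")
manip.move_gripper(0.085); snap("wrist","f2"); print(status.current_clock(),status.current_wrist_force())
a=np.vstack([np.load(f'pics/{n}.npz')['im'][120:320,230:630] for n in('f1','f2')])
cv2.imwrite('pics/f.png',cv2.resize(a,None,fx=1.5,fy=1.5)[:,:,::-1])
E
```

```text
0.030317762276234634 [-0.87299444 -3.71708473  6.61544942] [ 0.5533592  -0.05976486  0.10685012]
15.3417 [-0.24386667  0.24075356  1.0609246 ]
```

View pics/f.png

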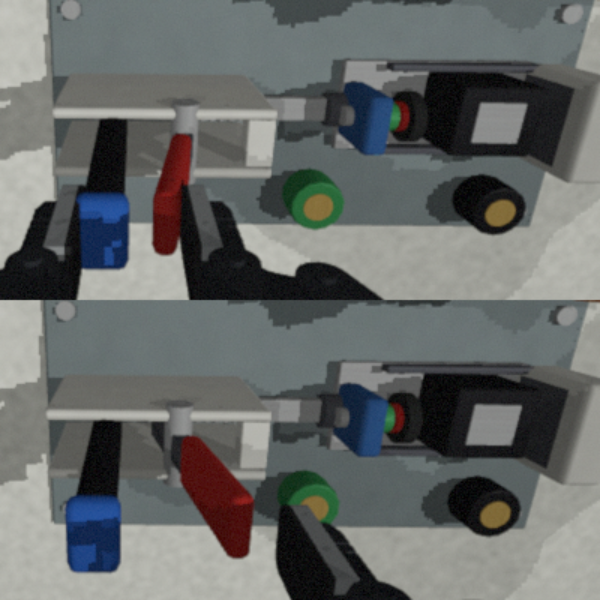

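```bash
cat >> h.py <<'E'
def rect(name,z=.045,y0=.04,y1=.17,x0=.515,x1=.59,k=6000):
    W=int((y1-y0)*k);H=int((x1-x0)*k)
    src=np.float32([pix(name,(x,y,z)) for x,y in((x0,y0),(x0,y1),(x1,y1),(x1,y0))])
    M=cv2.getPerspectiveTransform(src,np.float32([[0,0],[W,0],[W,H],[0,H]]))
    return cv2.warpPerspective(np.load(f'pics/{name}.npz')['im'],M,(W,H),flags=cv2.INTER_CUBIC)
E
python3 - <<'E'
from h import *
a=[rect(n,k=3800,x0=.53,x1=.58) for n in('e0','f1','f2')]
for r in a:
  for i in range(0,130,10): cv2.putText(r,str(40+i),(int(i*3.8),8),0,.3,(255,255,255)); r[:12,int(i*3.8)]=255
cv2.imwrite('pics/r1.png',cv2.resize(np.vstack(a),None,fx=1.05,fy=1.05)[:,:,::-1])
E
```

```text
(no output)
```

View pics/r1.png

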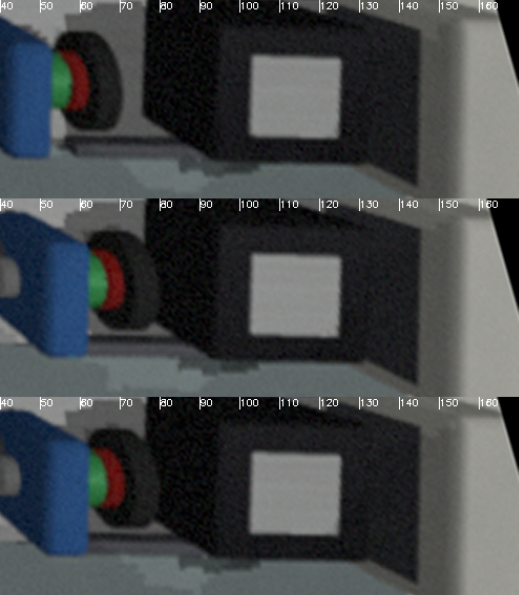

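```bash
python3 - <<'E'
from h import *
v=140+145/4.4
for l,U,z in (("jawf",222,.046),("gr0",242,.033),("red0",268,.033),("red1",283,.033),("padfront",312,.036),("spec0",395,.044),("spec1",588,.044),("anv",640,.044)): print(l,px('b_wrist',280+U/4.4,v,z)[:2])
E
```

```text
jawf [0.55083173 0.05309156]
gr0 [0.55405683 0.05823682]
red0 [0.55404435 0.06426991]
red1 [0.55403715 0.06775059]
padfront [0.55327714 0.07417389]
spec0 [0.55124907 0.09197683]
spec1 [0.55115946 0.13527552]
anv [0.55113532 0.14694233]
```

```bash
python3 - <<'E'
from h import *
for i in (2,3):
    manip.move_gripper(0.030); print(status.current_opening()); snap("wrist",f"g{i}a")
    manip.move_gripper(0.085); snap("wrist",f"g{i}b"); print(status.current_clock())
a=[rect(n,k=3800,x0=.53,x1=.572) for n in('g2a','g2b','g3a','g3b')]
for r in a:
  for i in range(0,130,10): cv2.putText(r,str(40+i),(int(i*3.8),8),0,.3,(255,255,255)); r[:12,int(i*3.8)]=255
cv2.imwrite('pics/r2.png',np.vstack(a)[:600,:,::-1])
E
```

```text
0.029905025166853942
16.5833
0.03016528517694911
17.825
```

View pics/r2.png

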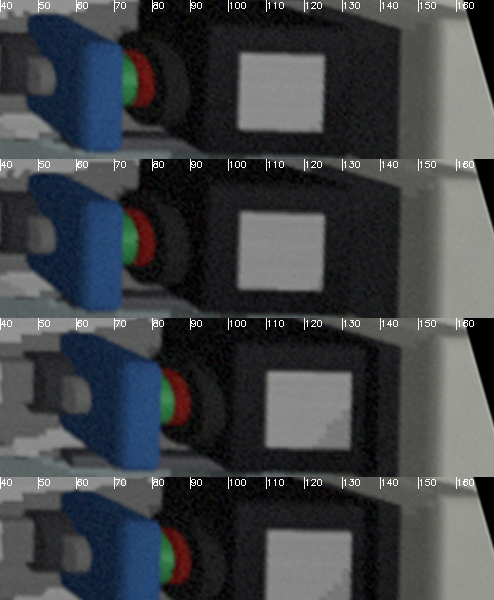

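```bash
cat >> h.py <<'E'
def meas(name):
    k=6000;r=rect(name,x0=.54,x1=.565,k=k).astype(float); r=cv2.GaussianBlur(r,(0,0),3)
    y=.04+np.arange(r.shape[1])/k
    b=(r[:,:,2]-r[:,:,0])[30:120].mean(0)   # blueness near the middle rows
    hi=np.where(b>b.max()*.5)[0]; jaw=y[hi[-1]]
    g=(r[:,:,1]-np.maximum(r[:,:,0],r[:,:,2]))[30:110]; G=(np.clip(g-15,0,None)>0).sum()/k/k*1e6
    l=r[50:110].min(2).mean(0); m=(y>.096)&(y<.139); t=(l[m].max()+l[m].min())/2; w=y[m][l[m]>t]
    return np.round([jaw*1e3,w[0]*1e3,w[-1]*1e3,(w[0]+w[-1])*500-jaw*1e3,G],2)
E
python3 - <<'E'
from h import *
for n in('e0','f1','f2','g2a','g2b','g3a','g3b'): print(n,meas(n))
E
```

```text
e0 [ 52.83 102.83 125.    61.08  48.72]
f1 [ 62.33 102.83 125.    51.58  43.14]
f2 [ 62.17 102.83 125.    51.75  44.08]
g2a [ 72.33 102.83 125.    41.58  36.83]
g2b [ 72.33 102.83 125.    41.58  37.89]
g3a [ 82.33 109.83 132.33  38.75  29.86]
g3b [ 82.33 109.83 132.33  38.75  31.03]
```

```bash
python3 - <<'E'
from h import *
for w in (.055,.050,.046,.043,.040,.038,.036,.034,.032):
    manip.move_gripper(w); n=f"h{int(w*1000)}"; snap("wrist",n); m=meas(n)
    print(w,round(status.current_opening(),4),m,np.round(status.current_wrist_force(),1))
    if m[3]<33: break
print(status.current_clock(),status.current_ee_pos())
E
```

```text
0.055 0.055 [ 83.83 110.83 133.33  38.25  24.22] [0.  4.6 3.9]
0.05 0.0497 [ 85.83 112.67 135.    38.    20.86] [0.4 4.6 2.7]
0.046 0.0461 [ 86.67 112.67 135.17  37.25  10.53] [1.  5.4 3.9]
0.043 0.043 [ 87.17 112.67 135.17  36.75   5.22] [1.  5.1 3.5]
0.04 0.04 [ 87.67 112.67 135.17  36.25   0.  ] [0.  5.8 3.3]
0.038 0.0384 [ 88.   112.67 135.17  35.92   0.  ] [-0.2  6.4  4.3]
0.036 0.0359 [ 88.67 112.67 135.    35.17   0.  ] [-0.7  5.1  4.8]
0.034 0.034 [ 89.33 112.67 135.17  34.58   0.  ] [-0.4  3.6  7.4]
0.032 0.0322 [ 90.17 112.67 135.17  33.75   0.  ] [-1.2  1.5  7.3]
20.425 [ 0.55311254 -0.05876493  0.10653849]
```

```bash
python3 - <<'E'
from h import *
for w in (.0305,.029,.0275):
    manip.move_gripper(w); n=f"i{int(w*10000)}"; snap("wrist",n); m=meas(n)
    print(w,round(status.current_opening(),4),m,np.round(status.current_wrist_force(),1),status.current_ee_pos())
    if m[3]<32.3: break
print(status.current_clock())
snap("scene","i_sc",(300,180,400,260),8);snap("side","i_sd",(280,190,360,270),7)
cv2.imwrite('pics/i_w.png',cv2.resize(rect(n,k=4500),None,fx=1.3,fy=1.3)[:,:,::-1])
E
```

```text
0.0305 0.0309 [ 90.83 112.67 135.    33.     0.  ] [-0.5  0.4  7.5] [ 0.55306669 -0.05951404  0.1065747 ]
0.029 0.0295 [ 91.33 112.67 135.    32.5    0.  ] [-1.2 -0.9  6.7] [ 0.55304852 -0.06023951  0.10661496]
0.0275 0.0282 [ 91.33 112.67 135.    32.5    0.  ] [-0.1 -1.5  8.5] [ 0.55306633 -0.06046948  0.10675593]
21.225
```

View pics/i_w.png

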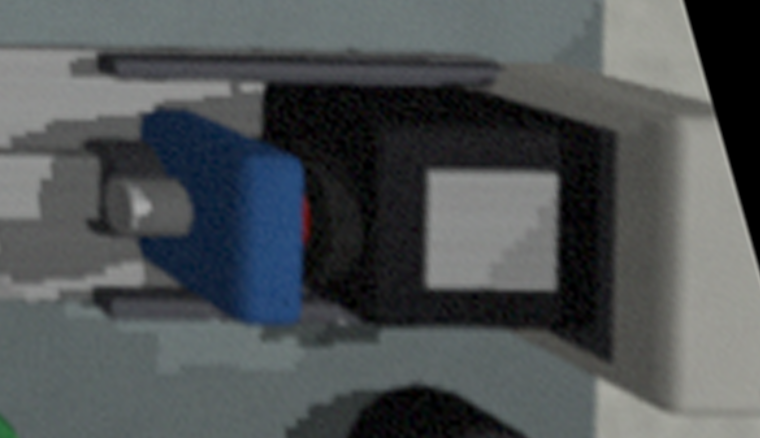

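View pics/i_sd.png

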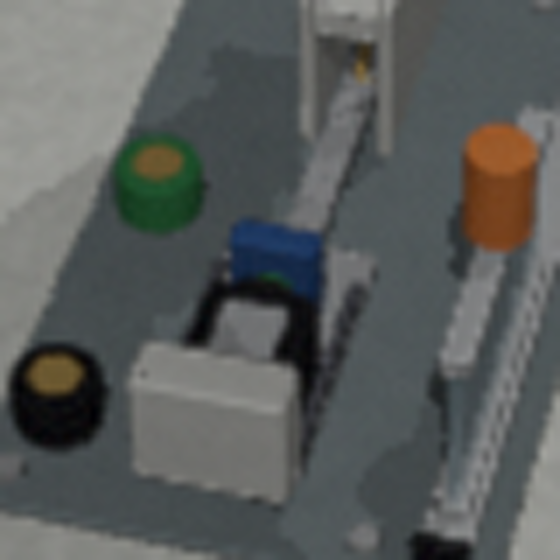

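View pics/i_sc.png

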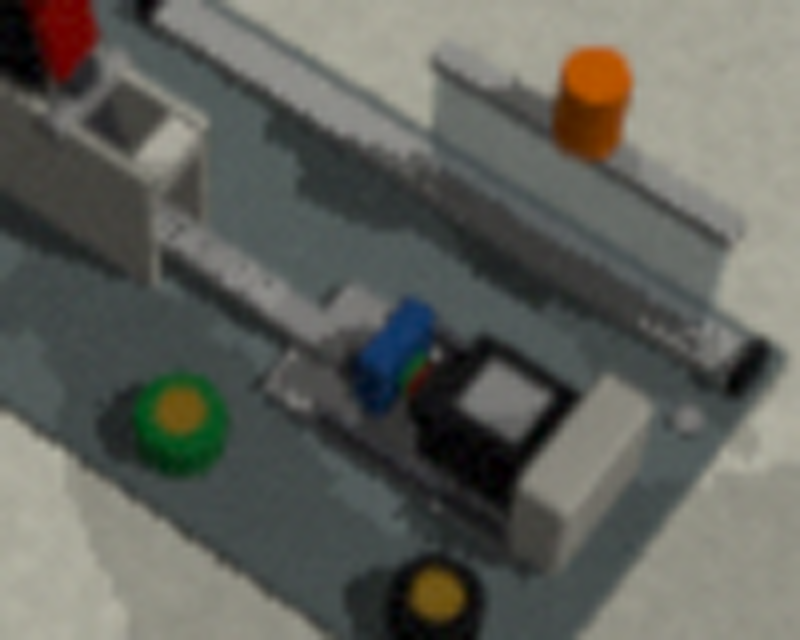

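```bash
python3 - <<'E'
from h import *
manip.wait(1.0); snap("wrist","j"); print(meas("j"),status.current_opening(),status.current_wrist_force(),status.current_clock())
for n in("guard_knob","specimen","anvil_face"):
    optics.camera("scene") if n=="guard_knob" else 0
    r=nets.spot_point("scene",n); print(n,[(np.round(d['position'],4).tolist(),round(d['score'],2)) for d in r[:1]])
order.sign_off()
E
```

```text
[ 91.33 112.67 135.    32.5    0.  ] 0.02825572118402272 [-0.73242291 -1.29584289  8.62107155] 22.375
guard_knob [([0.4791, 0.1025, 0.0983], 0.9)]
specimen [([0.5545, 0.1219, 0.0087], 0.56)]
anvil_face [([0.5573, 0.1442, 0.0284], 0.64)]
the job is handed in; nothing more can be done
```

I slid the guard shut, clamped the specimen against the anvil, and handed the job in with the trigger still held squeezed, at about 22.5 s on the clock. No verdict is reported back.

- **Guard:** I pushed it by the knob until it met its stop, where the knob stayed at y ≈ 0.104 m while the force rose to about 10 N. The last network check put the knob at 0.1025 m, so still shut.
- **Strokes:** I made three full strokes, then a fourth in small steps, measuring in the wrist picture after each step.
- **Specimen:** It stopped moving with its centre at y ≈ 0.124 m and stayed there while the pad pressed in further. The networks put the anvil face at 0.144 m, which is the expected 20 mm away.
- **Pad:** By my measurement it is pressed in about 6.3 mm. An earlier overhead estimate of the pad's thickness disagrees and would give up to about 8.5 mm. Both are inside the green band (4.5 to 9.5 mm).
- **Bands:** The scene picture shows green right at the jaw's face and the red band fully outside. The wrist view could not see the green band at the end because the jaw hides it.
- **Stability:** After waiting 1 s the jaw and specimen readings had not changed. The trigger was against its stop, and the wrist force was about 9 N.

The final network position for the specimen was about 2 mm short of my own measurement, within its stated accuracy. I had no sign of touching the jaw, the specimen or the loose things.

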